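Hook a dropped brass ring out from behind a polisher guard

TASK

The brass ring has dropped in under the fixed bar guard of the polishing spindle, where no hand fits. Take the orange-handled hooked rod, reach it in through the open front of the guard, drop its tip into the brass ring and draw the ring out until all of it lies flat on the open table in front of the guard; then stand the rod down on the table on its handle's flat underside and let go. Never touch the brass ring with the gripper, and leave the black ring where it lies.

Things in the scene. Friction and masses are not known exactly. Their poses are not given: they have to be found in the camera images.
- guard: Fixed green polisher with steel bar guard. Origin: on the table, middle of the open front edge; x points level into the guard, z up. Cage: x 0 to 180 mm, y -110 to 110 mm, no floor plate, barred sides, roof bars 92 to 100 mm up with gaps under 20 mm. Behind it a motor 105 mm high (x 180 to 250); its spindle and grey wheel fill x 150 to 180, y -26 to 26, from 29 mm up.
- rod_grip (a point): Centre of the rod's orange handle, a block 90 long (x), 22 wide (y), 46 mm high, standing on the table on its flat underside: this point is 23 mm up. x points to the hook, z up. Grasp across the 22 mm. A 6 mm steel rod runs on along x, its axis 36 mm above the handle's underside, and is bent straight down 260 mm from this point. Tool 120 g, centre of mass in the handle.
- rod_tip (a point): Lower end of the rod's down-bent hook (6 mm thick, 33 mm long): 260 mm from the handle's centre along the rod's x and 20 mm lower than it, so 3 mm above the table when the handle stands on it.
- brass_ring_mid (a point): Centre of the brass ring, half-way up: a flat loose ring, 50 mm outside diameter, 30 mm hole, 14 mm thick, about 70 g, lying flat on the table inside the guard (this point 7 mm above the table), to the left or right of the middle, about 80 to 120 mm in from the open front.
- black_ring_mid (a point): Centre of the black plastic ring, same size and shape as the brass one, lying inside the guard about 100 mm to the side of it. To be left where it lies. (Elsewhere: a carton, a stand with glasses and an overhanging lamp fill the left of the table beyond y = 0.25 m; an arm that starts there should draw in toward its base before it swings across.)
Things that resemble listed ones, but are neither listed nor needed, are in the scene too. There is more than one size of the part that bears brass_ring_mid; the job needs the largest.

How it is judged:
By the outcome, as a careful person would: the job done as asked, in the order asked, and still so for the second after the job is handed in, with the robot touching nothing.
It also fails if it takes over 45 s, if anything falls off the work surface, if the arm or the gripper's body presses on something with over 40 N, if the wrist force passes 120 N, or if a joint passes its speed limit or range.

ROBOT

A 7-joint arm with a two-finger parallel gripper is mounted at the origin on a cart in front of the work surface, level with it; the furniture and walls round the work are solid. World frame = base frame: x ahead of the robot, y to its left, z up, the work surface at z = 0. Lengths are in mm, angles in rad, forces in N, time in s.
With the tool pointing down it reaches from about 400 to 900 mm from the base axis. Payload 5.5 kg.
Tool frame: the origin (TCP) lies midway between the tips of the shut fingers; the grasp point (between the pads) lies env.tcp_to_grasp behind it (env.tcp_to_grasp is the distance from the TCP to the grasp point, in mm); z points along the fingers, y is the direction in which the jaws open and shut (so a half turn about z gives the same grasp; the last joint's range is limited). The gripper opens to 85 mm and grips with 20 to 120 N. Pads are 22 mm wide; open, the fingers measure 114 mm over their backs; the gripper's body (76 mm by 85 mm) begins 54 mm behind the grasp point. The pads swing forward as they close: fully open they stand 13 mm farther back than shut.
Start: joints at [1.49, 0.501, -0.427, 1.55, 0.221, 1.138, -0.21], TCP at [219.126, -611.95, 231.31] pointing down, gripper open.
Joint ranges: [-2.88, 2.88], [-0.31, 2.03], [-1.54, 1.56], [0.2, 2.42], [-1.41, 4.55], [0.19, 2.02], [-2.57, 2.57]. Speed limits (rad/s): [2.57, 2.57, 3.14, 3.14, 3.14, 3.14, 3.14].

INTERFACE

Orientations are given as a unit quaternion [x, y, z, w].
In Python, from station import env gives the robot as it stands. The module is installed in compiled form; this text tells all that it offers.
- The arm moves only by the tool jog_arm, never from a script. Its argument "commands" is a list that holds one entry, the list of rows, each a list of 6 numbers: the shift along the world's x, y, z as a fraction of full scale, then the turn, a rotation vector about the world's x, y, z as a fraction of full scale. In form: [[[tx, ty, tz, ax, ay, az], ...]]. A call has 1 to 8 rows; each row is the pose to reach, as a shift and turn from the pose commanded when the call began; what a row does not reach only later rows make up. Full scale, the value 1, is 0.3 m for a shift and 90 degrees for a turn. A row lasts 1/10 s, in which the tool goes at most 50 mm and 8.59 degrees, less where a joint would pass 70% of its speed; a pose out of reach is approached as far as the arm can. A call with a number of a shift or a turn outside -1 to 1 is refused whole. A call with a gripper value outside its range is refused whole. "gripper" is the opening, from -1 (shut) to 1 (fully open), set as the call begins (left out, the last holds). The fingers move at their own pace and stop on an object; "squeeze" is the grip in N (left out, the last holds). Time passes only in rows, so rows that repeat a pose let the fingers close. It gives the time, the measured TCP pose, the force and the opening at its end, in the units of the state.
- env.sense(): the state, without advancing time (a new reading comes with each control period).
- env.read_camera(name): name is "scene" or "top"; returns a dict with "frame" (384x512x3 uint8, red, green, blue), "vfov" (degrees; the focal length in pixels is half the picture's height over the tangent of half this angle, whatever the lens; pixels are square), "cx", "cy" (the principal point, pixels), "k1" (the pictures are not rectified: a ray, as slopes to the right and down, at radius r is drawn at 1 + k1 r^2 times it, then the intrinsics apply), "R" (3x3) and "t" (3): a world point X has camera coordinates R X + t. Camera axes: x right, y down, z forward; pixel columns grow to the right and rows downward; lengths in mm; the calibration is good to about 2 mm. A picture is of the moment at which its call begins. There is no depth.
- env.hand_in(): hands the job in, once; it reports no verdict.
The state is a dict: "t": time; "joints": joint angles; "dq": joint speeds; "joint_torque": joint torques, N m; "tcp_pos": TCP position; "ee_rot": TCP orientation; "wrist_force": force on the tool from outside, world axes, zero at the start; "wrist_torque": the same for the moment, N m; "grip_width": finger opening in mm.
Only numpy, scipy, OpenCV 4.12 (cv2) and the standard library are available. Lean on these libraries where they do the work, as an engineer would, in place of code of your own. Each camera call takes 0.05 s, during which the arm holds its last target.

## Working session

There is one attempt and no reset: what is moved stays moved. The work goes in short steps, Python scripts to look and compute and a tool call to move; the robot and the scene stay as the last step left them, time stands still between calls to the robot, and variables do not carry over. Pictures are saved under pics/ and viewed, and the job is handed in when it is done.

Besides the shell and the picture viewer there is one more tool, called after "Call:" in YAML: its name, and indented under it one key for each argument. jog_arm: Moves the arm, as the interface text tells. Shift numbers are shares of 0.3 m and turn numbers shares of 90 degrees, none past 1 either way. Its arguments: {"type":"object","properties":{"commands":{"type":"array"},"gripper":{"type":"number"},"squeeze":{"type":"number"}},"required":["commands"]}

```bash
mkdir -p pics
cat > h.py <<'E'
import numpy as np,cv2,json
from station import env
def grab(n,fn=None):
    c=env.read_camera(n)
    if fn: cv2.imwrite('pics/'+fn,cv2.cvtColor(c['frame'],cv2.COLOR_RGB2BGR))
    return c
def K(c):
    h=c['frame'].shape[0]; f=h/2/np.tan(np.radians(c['vfov'])/2)
    return np.array([[f,0,c['cx']],[0,f,c['cy']],[0,0,1.]]),np.array([c['k1'],0,0,0,0.])
def ray(c,px):
    k,d=K(c); u=cv2.undistortPoints(np.array(px,float).reshape(-1,1,2),k,d).reshape(-1,2)
    v=np.c_[u,np.ones(len(u))]@np.array(c['R']); o=-np.array(c['R']).T@np.array(c['t']); return o,v
def onplane(c,px,z):
    o,v=ray(c,px); return o+v*((z-o[2])/v[:,2])[:,None]
def proj(c,X):
    k,d=K(c); X=np.array(X,float).reshape(-1,1,3)
    return cv2.projectPoints(X,cv2.Rodrigues(np.array(c['R'],float))[0],np.array(c['t'],float),k,d)[0].reshape(-1,2)
def mid(c1,p1,c2,p2):
    o1,v1=ray(c1,[p1]);o2,v2=ray(c2,[p2]);A=np.c_[v1[0],-v2[0]]
    s=np.linalg.lstsq(A,o2-o1,rcond=None)[0]; a=o1+v1[0]*s[0];b=o2+v2[0]*s[1]; return (a+b)/2,np.linalg.norm(a-b)
E
python3 - <<'E'
from h import *
for n in('scene','top'):
    c=grab(n,n+'0.png'); print(n,{k:np.round(c[k],4).tolist() for k in c if k!='frame'})
print(env.sense(),env.tcp_to_grasp)
E
```

```text
scene {'vfov': 46.9239, 'cx': 253.2299, 'cy': 186.1279, 'k1': -0.0651, 'R': [[-0.8927, -0.4505, 0.0102], [-0.246, 0.4682, -0.8487], [0.3776, -0.7601, -0.5288]], 't': [495.8566, 205.9918, 665.9007]}
top {'vfov': 42.6619, 'cx': 256.987, 'cy': 188.3212, 'k1': -0.2001, 'R': [[-0.0292, -0.9996, -0.0048], [-0.9853, 0.0296, -0.1683], [0.1684, -0.0002, -0.9857]], 't': [-45.0291, 569.5036, 1141.5291]}
{'t': 0.1, 'joints': array([ 1.49018459,  0.50176558, -0.42679863,  1.55138625,  0.2208034 ,
        1.13827058, -0.21030539]), 'dq': array([ 0.00082249, -0.00073247, -0.00069598, -0.00359277, -0.00086232,
        0.00252444,  0.0010538 ]), 'joint_torque': array([-1.13559884e-02, -5.70801187e+01, -5.83914846e+00, -2.81744403e+01,
        1.03433261e-02,  5.50309138e-03,  3.12617158e-05]), 'tcp_pos': array([ 218.84577203, -611.37289496,  230.33808653]), 'ee_rot': array([ 9.85256326e-01,  1.71082385e-01, -1.23040013e-04, -8.79579578e-04]), 'wrist_force': array([0.17220061, 0.40863533, 0.20871723]), 'wrist_torque': array([-0.01462222, -0.05897608, -0.00984902]), 'grip_width': 85.3113036534503} 18.700000000000003
```

View pics/scene0.png

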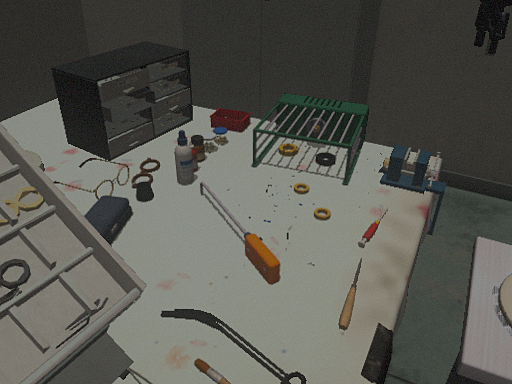

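View pics/top0.png

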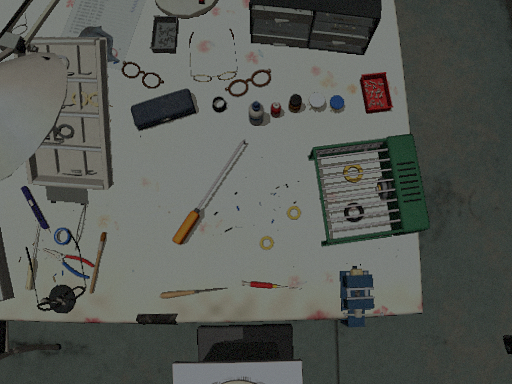

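Run:
```python
from h import *
c=grab('top'); s=grab('scene')
f=c['frame']
big=cv2.resize(cv2.cvtColor(f[115:260,160:440],cv2.COLOR_RGB2BGR),None,fx=2.8,fy=2.8,interpolation=cv2.INTER_CUBIC); cv2.imwrite('pics/topcrop.png',cv2.convertScaleAbs(big,alpha=1.3))
f=s['frame']
big=cv2.resize(cv2.cvtColor(f[85:295,180:400],cv2.COLOR_RGB2BGR),None,fx=2.8,fy=2.8,interpolation=cv2.INTER_CUBIC); cv2.imwrite('pics/scenecrop.png',cv2.convertScaleAbs(big,alpha=1.4))
print(onplane(c,[[185,228],[245,142],[353,173],[353,212],[294,213],[267,243],[0,0],[511,0],[0,320],[415,310]],0).round(0))
print(proj(c,[[0,0,0],[219,-612,230],[500,0,0]]))
for nm,cc in(('top',c),('scene',s)):
    hsv=cv2.cvtColor(cc['frame'],cv2.COLOR_RGB2HSV)
    for lab,lo,hi in(('orange',(8,170,120),(20,255,255)),('yellow',(18,110,80),(32,255,255)),('green',(60,80,20),(90,255,255))):
        m=cv2.inRange(hsv,lo,hi); n,_,st,ce=cv2.connectedComponentsWithStats(m)
        for i in range(1,n):
            if st[i,4]>15: print(nm,lab,st[i],ce[i].round(1))
```

```text
[[ 481.  121.    0.]
 [ 698.  -35.    0.]
 [ 608. -308.    0.]
 [ 508. -302.    0.]
 [ 511. -153.    0.]
 [ 438.  -83.    0.]
 [1181.  703.    0.]
 [1130. -845.    0.]
 [ 246.  621.    0.]
 [ 256. -447.    0.]]
[[238.56450391 421.31890745]
 [520.27466153 328.11075549]
 [233.09891815 219.11272118]]
top orange [173 211  24  32 183] [184.5 226.9]
top yellow [344 164  17   6  44] [351.9 166.5]
top yellow [345 174  17   6  34] [353.3 176.9]
top yellow [288 206  13  13  76] [293.5 211.9]
top yellow [174 213  22  29 143] [184.3 227.7]
top yellow [260 236  14  14  77] [266.1 242.4]
top green [ 309  134  121  112 3284] [393.2 186.7]
top green [320 150  44   7  70] [340.5 152.8]
top green [389 202   6   7  16] [391.8 204.9]
scene orange [279 144   8   7  18] [281.9 146.2]
scene orange [315 208  15   9  30] [321.8 211.1]
scene orange [246 234  33  33 394] [262.1 249.9]
scene yellow [279 144  19   9  79] [287.5 147.4]
scene yellow [294 183  15   9  69] [301.3 187. ]
scene yellow [314 208  16  10  82] [321.9 212.5]
scene green [ 254   93  115   54 1652] [321.8 113.8]
scene green [298 116   5   9  19] [300.1 120.8]
scene green [327 125   8   6  16] [331.1 126.7]
scene green [260 136  19  24  50] [268.4 147.4]
scene green [350 154   9  19  31] [354.  163.5]
```

View pics/topcrop.png

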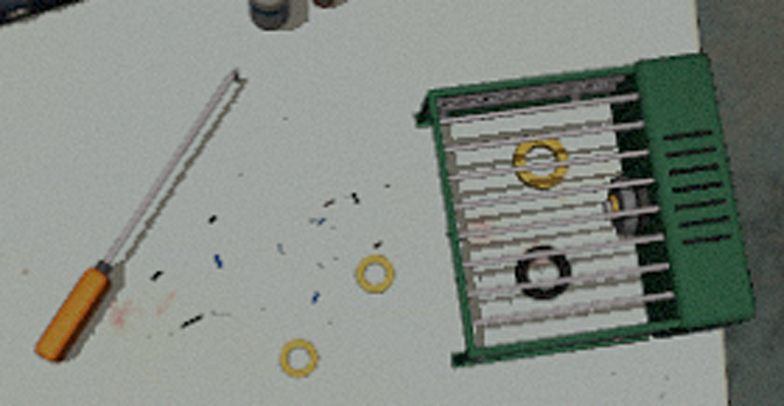

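View pics/scenecrop.png

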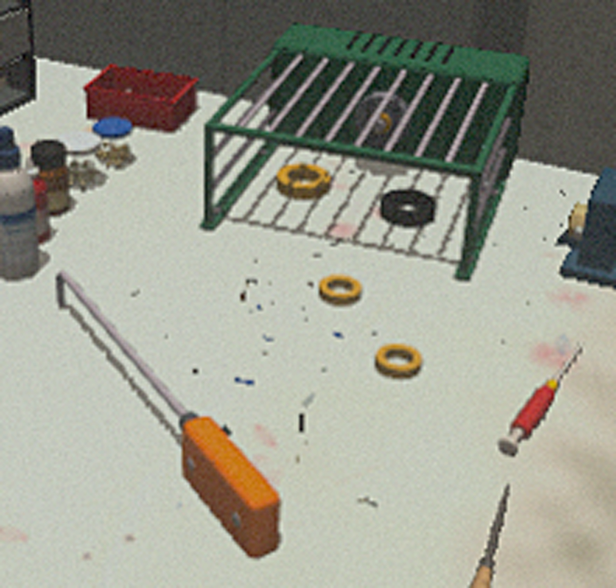

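Run:
```python
from h import *
c=grab('top'); s=grab('scene')
def crop(c,x0,y0,w,h,k,fn):
    b=cv2.resize(cv2.cvtColor(c['frame'][y0:y0+h,x0:x0+w],cv2.COLOR_RGB2BGR),None,fx=k,fy=k,interpolation=cv2.INTER_NEAREST); cv2.imwrite('pics/'+fn,cv2.convertScaleAbs(b,alpha=1.4))
crop(c,335,150,50,85,6,'ringtop.png'); crop(s,255,125,100,50,7,'ringscene.png')
crop(c,165,130,90,120,5,'rodtop.png'); crop(s,190,170,100,120,5,'rodscene.png')
# handle top face: top view z=46
for nm,cc in(('top',c),('scene',s)):
    hsv=cv2.cvtColor(cc['frame'],cv2.COLOR_RGB2HSV)
    m=cv2.inRange(hsv,(5,130,70),(25,255,255)); n,L,st,ce=cv2.connectedComponentsWithStats(m)
    i=[i for i in range(1,n) if st[i,4]>150][0]
    ys,xs=np.nonzero(L==i); r=cv2.minAreaRect(np.c_[xs,ys].astype(np.float32)); print(nm,r,cv2.boxPoints(r).round(1).tolist())
    if nm=='top':
        print('handle top corners z46',onplane(cc,cv2.boxPoints(r),46).round(0).tolist(),onplane(cc,[r[0]],46))
    n,L,st,ce=cv2.connectedComponentsWithStats(cv2.inRange(hsv,(17,80,50),(34,255,255)))
# yellow ring in top view
for cc,nm,box in((c,'top',(340,158,26,28)),(s,'scene',(274,136,30,24))):
    x,y,w,h=box; hsv=cv2.cvtColor(cc['frame'],cv2.COLOR_RGB2HSV)
    m=cv2.inRange(hsv,(15,90,50),(34,255,255))[y:y+h,x:x+w]
    ys,xs=np.nonzero(m); pts=np.c_[xs+x,ys+y].astype(np.float32)
    hull=cv2.convexHull(pts)[:,0]
    P=onplane(cc,hull,14 if nm=='top' else 7)[:,:2].astype(np.float32)
    print(nm,len(pts),'circle',cv2.minEnclosingCircle(P),'ell',cv2.fitEllipse(hull))
# bend
print('tip tri',mid(c,(245,141),s,(202,183)))
# guard feet
print('feet',onplane(c,[[322.5,243.6],[310,158.6]],0).round(0).tolist())
print('feet scene',onplane(s,[[345.5,184],[254,166]],0).round(0).tolist())
```

```text
top ((184.84616088867188, 226.7307586669922), (8.320502281188965, 36.332862854003906), 33.6900634765625) [[171.3000030517578, 239.5], [191.5, 209.3000030517578], [198.39999389648438, 213.89999389648438], [178.1999969482422, 244.1999969482422]]
handle top corners z46 [[450.0, 148.0, 46.0], [522.0, 98.0, 46.0], [510.0, 81.0, 46.0], [438.0, 131.0, 46.0]] [[479.74431615 114.45325322  46.        ]]
scene ((261.84600830078125, 257.629638671875), (53.74508285522461, 21.175962448120117), 49.89908981323242) [[236.39999389648438, 243.89999389648438], [252.60000610351562, 230.3000030517578], [287.29998779296875, 271.3999938964844], [271.1000061035156, 285.0]]
top 155 circle ((608.23291015625, -304.4413146972656), 25.189878463745117) ell ((352.71539306640625, 171.9122314453125), (18.498966217041016, 19.608749389648438), 125.09178924560547)
scene 177 circle ((612.0807495117188, -308.0596923828125), 34.237266540527344) ell ((287.663818359375, 149.1671905517578), (12.705914497375488, 19.743844985961914), 94.1411361694336)
tip tri (array([693.50742804, -34.75120239,  29.93424069]), np.float64(3.0249147221957053))
feet [[432.0, -221.0, 0.0], [649.0, -199.0, 0.0]]
feet scene [[434.0, -222.0, 0.0], [654.0, -200.0, 0.0]]
```

View pics/ringscene.png

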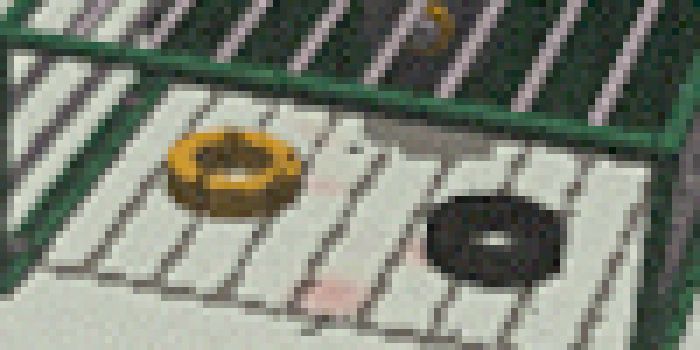

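View pics/rodtop.png

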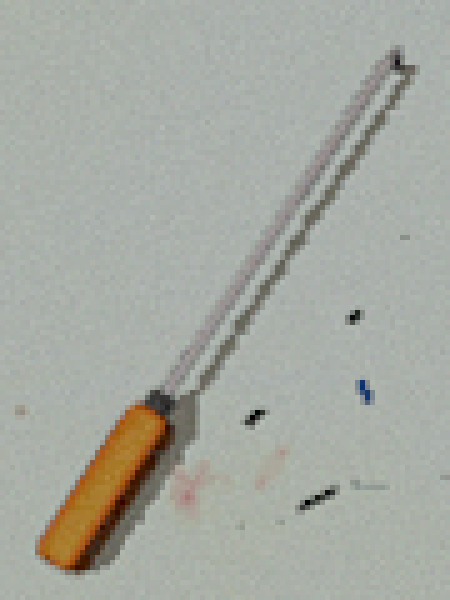

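View pics/rodscene.png

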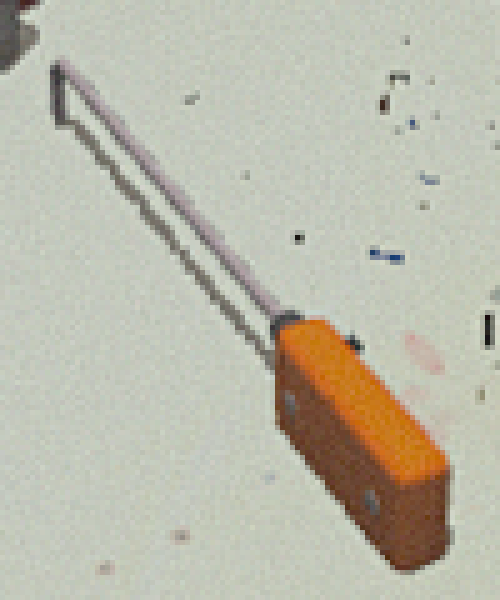

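View pics/ringtop.png

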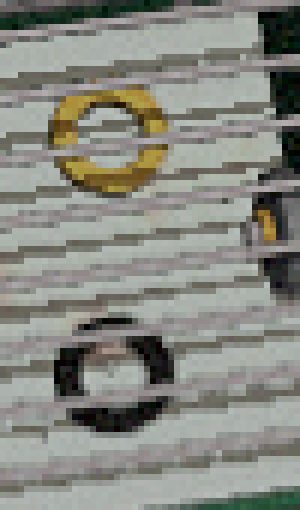

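Run:
```python
from h import *
c=grab('top'); s=grab('scene')
P=onplane(c,[[165+163/5,130+396/5],[165+395/5,130+55/5]],36);d=P[1]-P[0];print(P.round(1),np.degrees(np.arctan2(d[1],d[0])))
Q=onplane(s,[[190+286/5,170+322/5],[190+57/5,170+64/5]],36);d=Q[1]-Q[0];print(Q.round(1),np.degrees(np.arctan2(d[1],d[0])))
# handle top face corners from scene crop
H=onplane(s,[[190+277/5,170+345/5],[190+325/5,170+318/5],[190+448/5,170+462/5],[190+398/5,170+482/5]],46);print(H.round(0),H.mean(0))
print('ring',onplane(s,[[255+234/7,125+160/7]],14),onplane(c,[[335+108.5/6,150+137/6]],14))
print('small',onplane(c,[[293.5,211.9],[266.1,242.4]],5))
```

```text
[[522.8  84.3  36. ]
 [690.5 -33.   36. ]] -34.96362323778047
[[525.5  83.7  36. ]
 [691.1 -26.5  36. ]] -33.65245409153247
[[517. 108.  46.]
 [509.  87.  46.]
 [441. 135.  46.]
 [451. 151.  46.]] [479.18149839 120.16553834  46.        ]
ring [[ 608.1796873 -301.6951065   14.       ]] [[ 606.08419861 -305.22873187   14.        ]]
small [[ 512.99564301 -151.06497222    5.        ]
 [ 439.25905952  -80.40774315    5.        ]]
```

Call:
jog_arm:
  commands:
    - [[0.47, 0.94, 0.05, 0, 0, -0.3], [0.47, 0.94, 0.05, 0, 0, -0.3], [0.47, 0.94, 0.05, 0, 0, -0.3], [0.47, 0.94, 0.05, 0, 0, -0.3], [0.47, 0.94, 0.05, 0, 0, -0.3], [0.47, 0.94, 0.05, 0, 0, -0.3], [0.47, 0.94, 0.05, 0, 0, -0.3], [0.47, 0.94, 0.05, 0, 0, -0.3]]
  gripper: 1
  squeeze: 50

```text
t: 1.2
tcp_pos: [362.0, -327.2, 247.0]
ee_rot: [0.998, -0.061, 0.001, 0.0]
wrist_force: [1.3, -0.1, 1.1]
grip_width: 85.4
```

```bash
cat >> h.py <<'E'
def st():
    q=env.sense(); from scipy.spatial.transform import Rotation as R
    M=R.from_quat(q['ee_rot']).as_matrix()
    print('t',round(float(q['t']),2),'tcp',q['tcp_pos'].round(1),'xaxis deg',round(float(np.degrees(np.arctan2(M[1,0],M[0,0]))),2),'z',M[:,2].round(3),'j',q['joints'].round(2),'F',q['wrist_force'].round(1),'T',q['wrist_torque'].round(2),'w',round(float(q['grip_width']),1))
    return q,M
E
python3 -c "from h import *;st()"
```

```text
t 1.2 tcp [ 362.  -327.2  247. ] xaxis deg -6.95 z [ 0.001 -0.001 -1.   ] j [ 1.13  0.19 -0.5   1.93  0.11  1.05 -1.11] F [ 1.3 -0.1  1.1] T [-0.12 -0.02 -0.02] w 85.4
```

Call:
jog_arm:
  commands:
    - [[0.23, 0.98, 0, 0, 0, 0.75], [0.23, 0.98, 0, 0, 0, 0.75], [0.23, 0.98, 0, 0, 0, 0.75], [0.23, 0.98, 0, 0, 0, 0.75], [0.23, 0.98, 0, 0, 0, 0.75], [0.23, 0.98, 0, 0, 0, 0.75], [0.23, 0.98, 0, 0, 0, 0.75], [0.23, 0.98, 0, 0, 0, 0.75]]

```text
t: 2.0
tcp_pos: [429.9, -35.5, 246.6]
ee_rot: [0.863, 0.505, 0.0, 0.0]
wrist_force: [-1.2, -1.2, -0.1]
grip_width: 85.0
```

```bash
python3 -c "from h import *;st()"
```

```text
t 2.0 tcp [429.9 -35.5 246.6] xaxis deg 60.67 z [ 0.001 -0.    -1.   ] j [ 0.85  0.11 -0.87  2.04  0.1   1.03 -0.58] F [-1.2 -1.2 -0.1] T [-0.04  0.03  0.06] w 85.0
```

Call:
jog_arm:
  commands:
    - [[0.16, 0.5, 0, 0, 0, 0.75], [0.16, 0.5, 0, 0, 0, 0.75], [0.16, 0.5, 0, 0, 0, 0.75], [0.16, 0.5, 0, 0, 0, 0.75], [0.16, 0.5, 0, 0, 0, 0.75], [0.16, 0.5, 0, 0, 0, 0.75], [0.16, 0.5, 0, 0, 0, 0.75], [0.16, 0.5, 0, 0, 0, 0.75]]

```text
t: 2.8
tcp_pos: [478.1, 112.2, 246.0]
ee_rot: [0.439, 0.898, -0.0, -0.0]
wrist_force: [0.6, -0.7, 0.0]
grip_width: 85.3
```

```bash
python3 -c "from h import *;st()"
```

```text
t 2.8 tcp [478.1 112.2 246. ] xaxis deg 127.87 z [-0. -0. -1.] j [ 0.68  0.37 -1.15  1.91  0.37  1.11  0.03] F [ 0.6 -0.7  0. ] T [0.03 0.04 0.03] w 85.3
```

Call:
jog_arm:
  commands:
    - [[0.003, 0.013, -0.4, 0, 0, 0.193], [0.003, 0.013, -0.4, 0, 0, 0.193], [0.003, 0.013, -0.4, 0, 0, 0.193], [0.003, 0.013, -0.4, 0, 0, 0.193], [0.003, 0.013, -0.4, 0, 0, 0.193]]

```text
t: 3.3
tcp_pos: [478.8, 117.3, 126.5]
ee_rot: [0.301, 0.954, 0.0, -0.0]
wrist_force: [-0.1, 0.3, 0.5]
grip_width: 85.3
```

Run:
```python
from h import *
q,M=st()
c=grab('top','t1.png');s=grab('scene','s1.png')
for cc,n in((c,'t1c.png'),(s,'s1c.png')):
    p=proj(cc,[[479,117,46]])[0].astype(int);x=max(p[0]-60,0);y=max(p[1]-60,0)
    cv2.imwrite('pics/'+n,cv2.convertScaleAbs(cv2.resize(cv2.cvtColor(cc['frame'][y:y+120,x:x+130],cv2.COLOR_RGB2BGR),None,fx=4,fy=4),alpha=1.3)); print(x,y)
```

```text
t 3.3 tcp [478.8 117.3 126.5] xaxis deg 144.95 z [-0.  0. -1.] j [ 0.55  0.56 -1.06  2.02  0.62  0.93  0.12] F [-0.1  0.3  0.5] T [ 0.03 -0.03 -0.04] w 85.3
123 167
202 188
```

View pics/t1c.png

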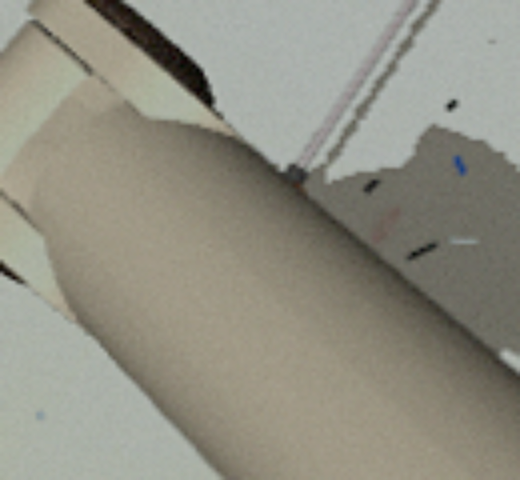

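View pics/s1c.png

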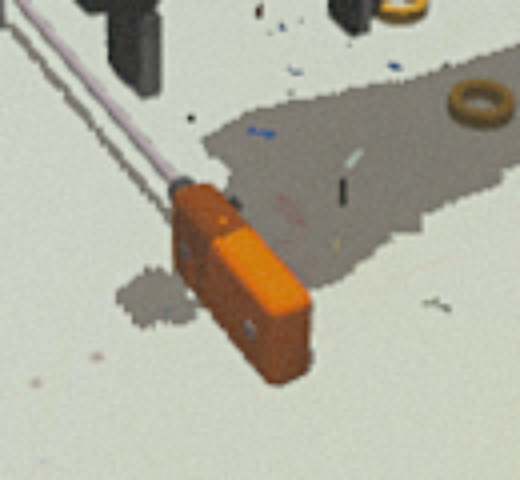

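Call:
jog_arm:
  commands:
    - [[0, 0, -0.15, 0, 0, 0.004], [0, 0, -0.27, 0, 0, 0.004], [0, 0, -0.35, 0, 0, 0.004], [0, 0, -0.39, 0, 0, 0.004], [0, 0, -0.39, 0, 0, 0.004]]

```text
t: 3.9
tcp_pos: [478.4, 117.8, 9.4]
ee_rot: [0.297, 0.955, -0.0, 0.0]
wrist_force: [-0.6, -0.6, 0.3]
grip_width: 85.2
```

Run:
```python
from h import *
q,M=st()
s=grab('scene','s2.png')
x,y=202,188
cv2.imwrite('pics/s2c.png',cv2.convertScaleAbs(cv2.resize(cv2.cvtColor(s['frame'][y:y+120,x:x+130],cv2.COLOR_RGB2BGR),None,fx=4,fy=4),alpha=1.3))
```

```text
t 3.9 tcp [478.4 117.8   9.4] xaxis deg 145.4 z [-0. -0. -1.] j [ 0.39  0.73 -0.85  2.06  0.85  0.74 -0.05] F [-0.6 -0.6  0.3] T [0.05 0.05 0.03] w 85.2
```

View pics/s2c.png

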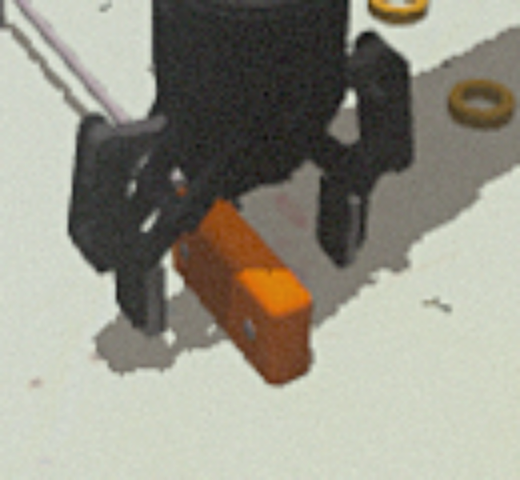

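Call:
jog_arm:
  commands:
    - [[0, 0, 0, 0, 0, 0], [0, 0, 0, 0, 0, 0], [0, 0, 0, 0, 0, 0], [0, 0, 0, 0, 0, 0], [0, 0, 0, 0, 0, 0], [0, 0, 0, 0, 0, 0], [0, 0, 0, 0, 0, 0], [0, 0, 0, 0, 0, 0]]
  gripper: -1
  squeeze: 60

```text
t: 4.75
tcp_pos: [478.5, 118.0, 9.9]
ee_rot: [0.297, 0.955, 0.0, 0.0]
wrist_force: [-2.2, -0.7, 6.5]
grip_width: 21.9
```

Run:
```python
from h import *
q,M=st()
s=grab('scene','s3.png')
x,y=202,188
cv2.imwrite('pics/s3c.png',cv2.convertScaleAbs(cv2.resize(cv2.cvtColor(s['frame'][y:y+120,x:x+130],cv2.COLOR_RGB2BGR),None,fx=4,fy=4),alpha=1.3))
```

```text
t 4.75 tcp [478.5 118.    9.9] xaxis deg 145.43 z [ 0.001 -0.    -1.   ] j [ 0.39  0.73 -0.86  2.06  0.85  0.74 -0.05] F [-2.2 -0.7  6.5] T [-0.2   0.1  -0.04] w 21.9
```

View pics/s3c.png

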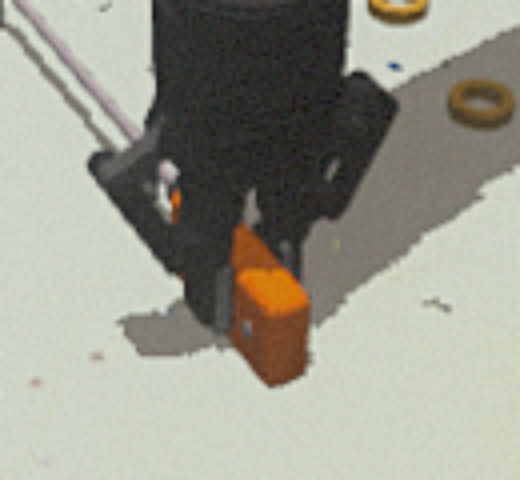

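Call:
jog_arm:
  commands:
    - [[0, 0, 0.1, 0, 0, 0], [0, 0, 0.1, 0, 0, 0], [0, 0, 0.1, 0, 0, -0.27], [0, 0, 0.1, 0, 0, -0.55], [0, 0, 0.1, 0, 0, -0.55], [0, 0, 0.1, 0, 0, -0.55], [0, 0, 0.1, 0, 0, -0.55], [0, 0, 0.1, 0, 0, -0.55]]

```text
t: 5.6
tcp_pos: [477.6, 117.7, 38.8]
ee_rot: [0.672, 0.741, -0.0, -0.0]
wrist_force: [-0.4, 0.1, -1.0]
grip_width: 21.1
```

```bash
python3 -c "from h import *;st()"
```

```text
t 5.6 tcp [477.6 117.7  38.8] xaxis deg 95.6 z [-0.001 -0.    -1.   ] j [ 0.29  0.6  -0.72  2.06  0.62  0.7  -0.74] F [-0.4  0.1 -1. ] T [ 0.05 -0.02 -0.01] w 21.1
```

Now to staging in front of the guard, then measure the tip.

Call:
jog_arm:
  commands:
    - [[0.3, -0.08, 0, 0, 0, 0], [0.3, -0.08, 0, 0, 0, 0], [0.3, -0.08, 0, 0, 0, 0], [0.3, -0.08, 0, 0, 0, 0], [0.3, -0.08, 0, 0, 0, 0]]

```text
t: 6.1
tcp_pos: [566.2, 94.4, 38.5]
ee_rot: [0.669, 0.743, -0.001, -0.001]
wrist_force: [0.3, 0.5, -0.8]
grip_width: 21.2
```

Run:
```python
from h import *
q,M=st()
c=grab('top','t4.png');s=grab('scene','s4.png')
for cc,n in((c,'t4c.png'),(s,'s4c.png')):
    p=proj(cc,[[590,-180,30]])[0].astype(int);x=max(p[0]-70,0);y=max(p[1]-60,0)
    cv2.imwrite('pics/'+n,cv2.convertScaleAbs(cv2.resize(cv2.cvtColor(cc['frame'][y:y+120,x:x+160],cv2.COLOR_RGB2BGR),None,fx=5,fy=5),alpha=1.3)); print(x,y)
```

```text
t 6.1 tcp [566.2  94.4  38.5] xaxis deg 95.99 z [-0.002  0.    -1.   ] j [ 0.32  0.71 -0.7   1.86  0.62  0.8  -0.61] F [ 0.3  0.5 -0.8] T [0.08 0.02 0.03] w 21.2
234 119
205 104
```

View pics/t4c.png

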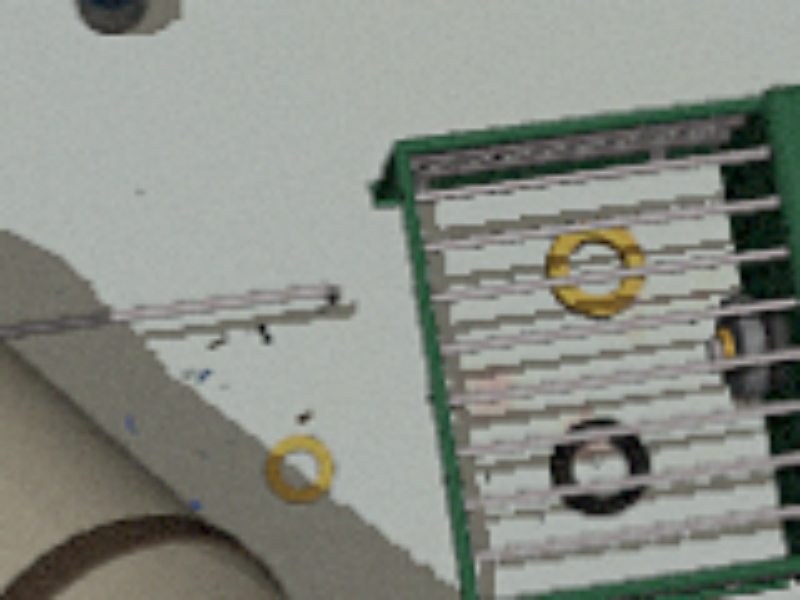

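View pics/s4c.png

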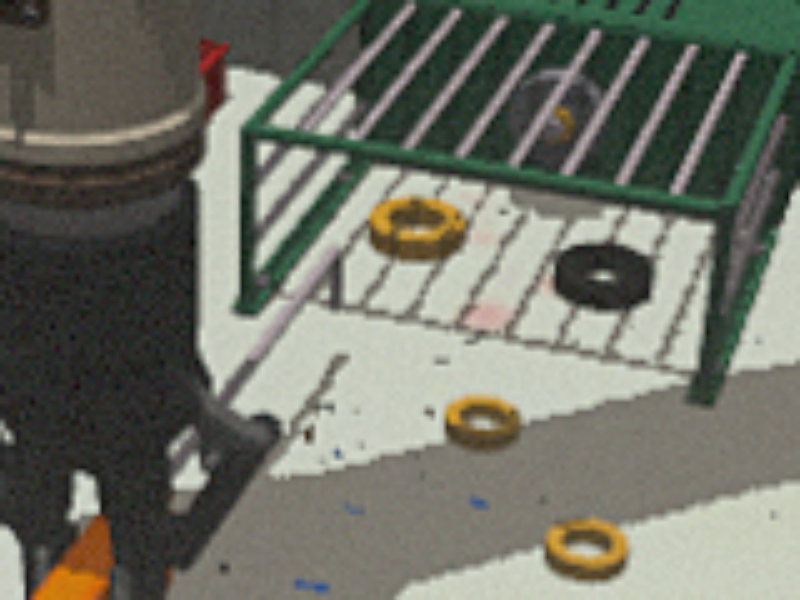

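Run:
```python
from h import *
c=grab('top');s=grab('scene')
a=(234+336/5,119+305/5);b=(205+337/5,104+304/5)
print('tip',mid(c,a,s,b)); print(onplane(c,[a],33),onplane(s,[b],33))
a2=(234+332/5,119+293/5);b2=(205+335/5,104+255/5)
print('bend',mid(c,a2,s,b2),onplane(c,[a2],66),onplane(s,[b2],66))
P=onplane(c,[(234+130/5,119+315/5),a2],66);d=P[1]-P[0];print(P,np.degrees(np.arctan2(d[1],d[0])))
print('predicted',567-260*np.cos(np.radians(95.9)), 94.4-260*np.sin(np.radians(95.9)))
```

```text
tip (array([ 590.37224546, -170.36407339,   33.83519111]), np.float64(5.224843770299981))
[[ 588.01261227 -171.24674609   33.        ]] [[ 593.68867692 -171.51740005   33.        ]]
bend (array([ 590.91723396, -166.34013796,   60.70912403]), np.float64(4.405122604740633)) [[ 587.78873513 -166.54527072   66.        ]] [[ 589.19337042 -157.02201579   66.        ]]
[[ 579.96635606  -69.50582448   66.        ]
 [ 587.78873513 -166.54527072   66.        ]] -85.39133507424758
predicted 593.7260595646842 -164.22273245046532
```

Call:
jog_arm:
  commands:
    - [[0.02, -0.12, 0, 0, 0, 0], [0.03, -0.24, 0, 0, 0, 0], [0.045, -0.36, 0, 0, 0, 0], [0.057, -0.443, 0, 0, 0, 0], [0.057, -0.443, 0, 0, 0, 0], [0.057, -0.443, 0, 0, 0, 0]]

```text
t: 6.9
tcp_pos: [584.8, -39.4, 39.3]
ee_rot: [0.67, 0.742, 0.0, -0.0]
wrist_force: [-0.2, 0.4, -1.5]
grip_width: 21.5
```

```bash
cat > shot.py <<'E'
import sys
from h import *
k=sys.argv[1]; X=[float(v) for v in sys.argv[2:5]]
st()
c=grab('top');s=grab('scene')
for cc,n in((c,'t%s.png'%k),(s,'s%s.png'%k)):
    p=proj(cc,[X])[0].astype(int);x=max(p[0]-40,0);y=max(p[1]-30,0)
    cv2.imwrite('pics/'+n,cv2.convertScaleAbs(cv2.resize(cv2.cvtColor(cc['frame'][y:y+60,x:x+80],cv2.COLOR_RGB2BGR),None,fx=9,fy=9,interpolation=cv2.INTER_CUBIC),alpha=1.4)); print(n,x,y)
E
python3 shot.py 5 607 -304 20
```

```text
t 6.9 tcp [584.8 -39.4  39.3] xaxis deg 95.85 z [-0.  0. -1.] j [ 0.54  0.72 -0.7   1.83  0.62  0.82 -0.37] F [-0.2  0.4 -1.5] T [ 0.13 -0.03  0.01] w 21.5
t5.png 313 142
s5.png 249 115
```

View pics/t5.png

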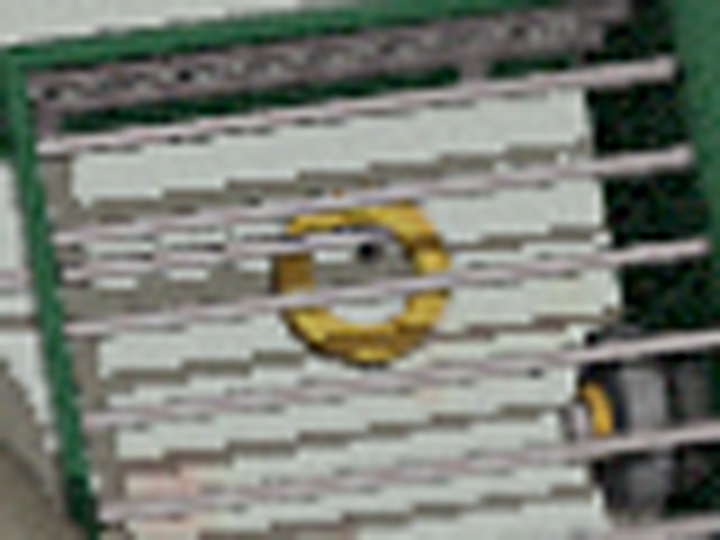

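View pics/s5.png

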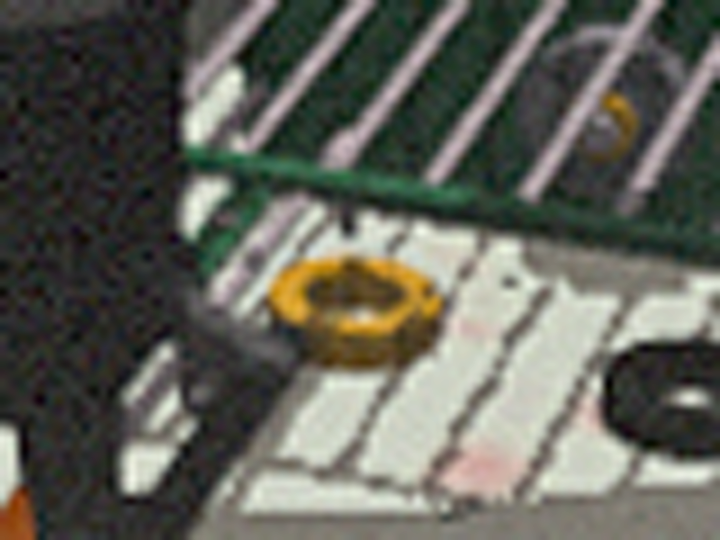

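Run:
```python
from h import *
c=grab('top');s=grab('scene')
a=(313+370/9,142+252/9);b=(249+348/9,115+232/9)
print('tip',mid(c,a,s,b),onplane(c,[a],32),onplane(s,[b],32))
print('ring',onplane(c,[(313+365/9,142+277/9)],12),onplane(s,[(249+355/9,115+300/9)],14))
for cc,nm,box in((c,'top',(340,158,26,28)),):
    x,y,w,h=box; hsv=cv2.cvtColor(cc['frame'],cv2.COLOR_RGB2HSV)
    m=cv2.inRange(hsv,(15,90,50),(34,255,255))[y:y+h,x:x+w]
    ys,xs=np.nonzero(m); hull=cv2.convexHull(np.c_[xs+x,ys+y].astype(np.float32))[:,0]
    print(cv2.minEnclosingCircle(onplane(cc,hull,12)[:,:2].astype(np.float32)))
```

```text
tip (array([ 610.95801563, -304.33425513,   31.78458837]), np.float64(2.6372857875246245)) [[ 609.63522161 -304.65743918   32.        ]] [[ 612.16862063 -303.84729969   32.        ]]
ring [[ 606.5889998  -306.85195342   12.        ]] [[ 607.11321869 -299.27167926   14.        ]]
((608.65576171875, -304.65234375), 25.326126098632812)
```

Call:
jog_arm:
  commands:
    - [[-0.01, 0, 0, 0, 0, 0], [-0.01, 0, -0.02, 0, 0, 0], [-0.01, 0, -0.04, 0, 0, 0], [-0.01, 0, -0.06, 0, 0, 0], [-0.01, 0, -0.08, 0, 0, 0], [-0.01, 0, -0.09, 0, 0, 0], [-0.01, 0, -0.09, 0, 0, 0]]

```text
t: 7.8
tcp_pos: [581.6, -38.9, 11.5]
ee_rot: [0.67, 0.743, -0.0, -0.001]
wrist_force: [-0.4, 0.2, -1.0]
grip_width: 21.3
```

```bash
python3 shot.py 6 607 -304 20
```

```text
t 7.8 tcp [581.6 -38.9  11.5] xaxis deg 95.93 z [-0.001  0.    -1.   ] j [ 0.52  0.76 -0.67  1.85  0.66  0.77 -0.4 ] F [-0.4  0.2 -1. ] T [0.06 0.01 0.04] w 21.3
t6.png 313 142
s6.png 249 115
```

View pics/t6.png

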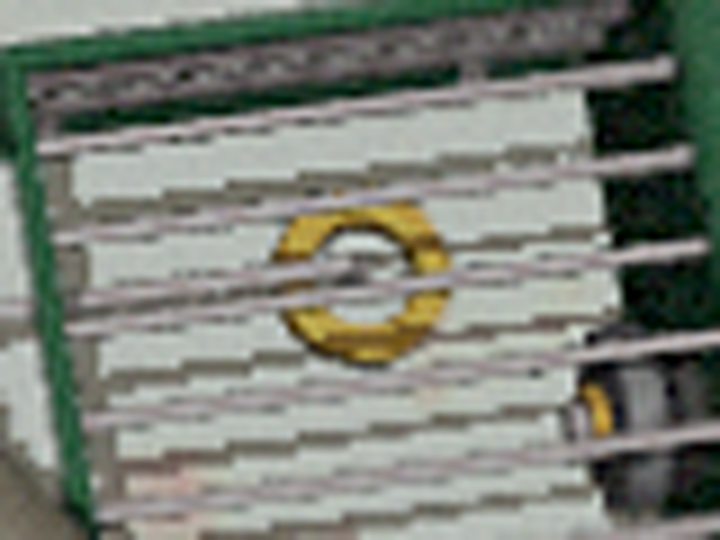

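View pics/s6.png

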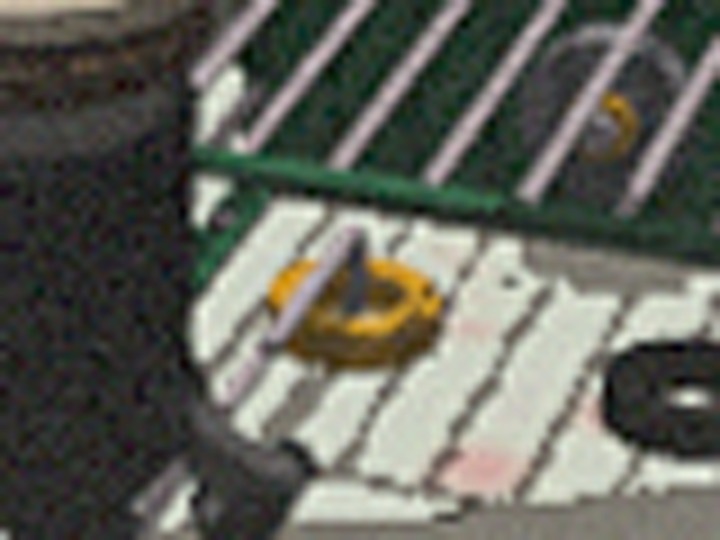

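Call:
jog_arm:
  commands:
    - [[-0.002, 0.02, 0, 0, 0, 0], [-0.004, 0.045, 0, 0, 0, 0], [-0.008, 0.08, 0, 0, 0, 0], [-0.012, 0.12, 0, 0, 0, 0], [-0.016, 0.16, 0, 0, 0, 0], [-0.02, 0.2, 0, 0, 0, 0], [-0.024, 0.24, 0, 0, 0, 0], [-0.027, 0.27, 0, 0, 0, 0]]

```text
t: 8.7
tcp_pos: [573.8, 43.8, 12.4]
ee_rot: [0.669, 0.743, 0.0, -0.0]
wrist_force: [-0.4, -0.5, -0.6]
grip_width: 21.6
```

```bash
python3 shot.py 7 600 -225 10
```

```text
t 8.7 tcp [573.8  43.8  12.4] xaxis deg 96.0 z [ 0.  0. -1.] j [ 0.38  0.75 -0.67  1.87  0.66  0.76 -0.55] F [-0.4 -0.5 -0.6] T [-0.15 -0.08  0.04] w 21.6
t7.png 281 146
s7.png 239 132
```

View pics/t7.png

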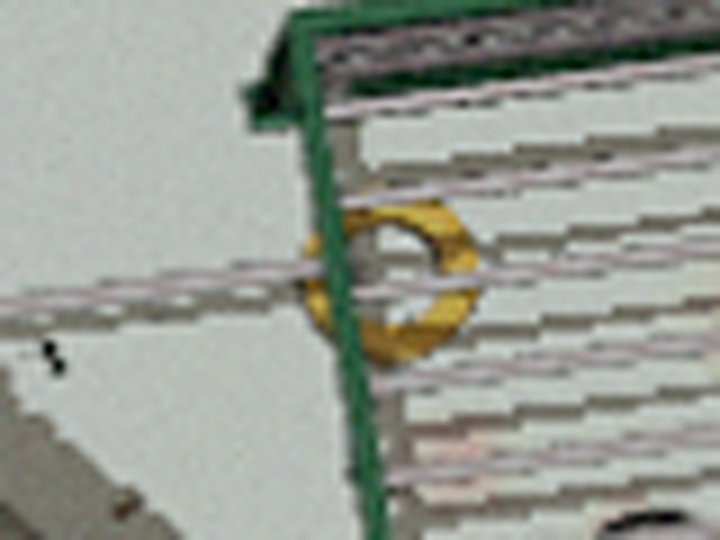

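View pics/s7.png

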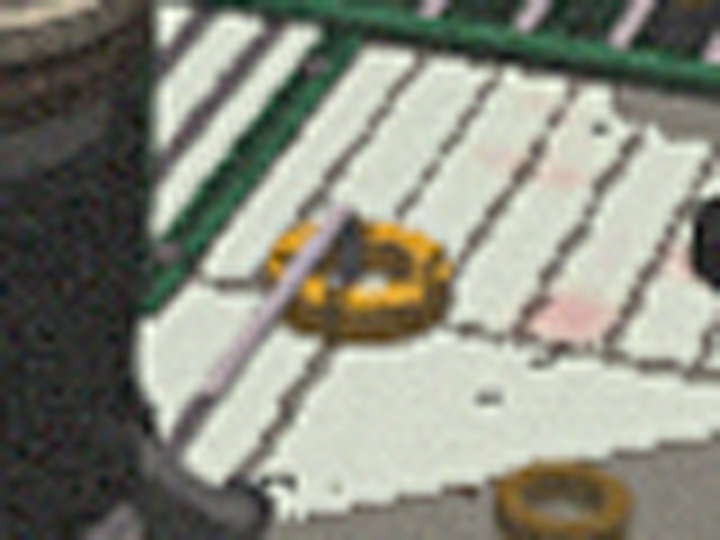

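Call:
jog_arm:
  commands:
    - [[-0.004, 0.04, 0, 0, 0, 0], [-0.008, 0.08, 0, 0, 0, 0], [-0.012, 0.12, 0, 0, 0, 0], [-0.016, 0.16, 0, 0, 0, 0], [-0.02, 0.2, 0, 0, 0, 0], [-0.024, 0.24, 0, 0, 0, 0], [-0.028, 0.28, 0, 0, 0, 0], [-0.03, 0.3, 0, 0, 0, 0]]

```text
t: 9.6
tcp_pos: [564.7, 134.3, 12.4]
ee_rot: [0.669, 0.743, 0.0, -0.0]
wrist_force: [-0.2, -1.5, -0.9]
grip_width: 21.4
```

```bash
python3 shot.py 8 590 -150 10
```

```text
t 9.6 tcp [564.7 134.3  12.4] xaxis deg 96.03 z [ 0.     0.001 -1.   ] j [ 0.22  0.75 -0.67  1.85  0.66  0.77 -0.7 ] F [-0.2 -1.5 -0.9] T [-0.08  0.02  0.01] w 21.4
t8.png 251 151
s8.png 229 148
```

View pics/t8.png

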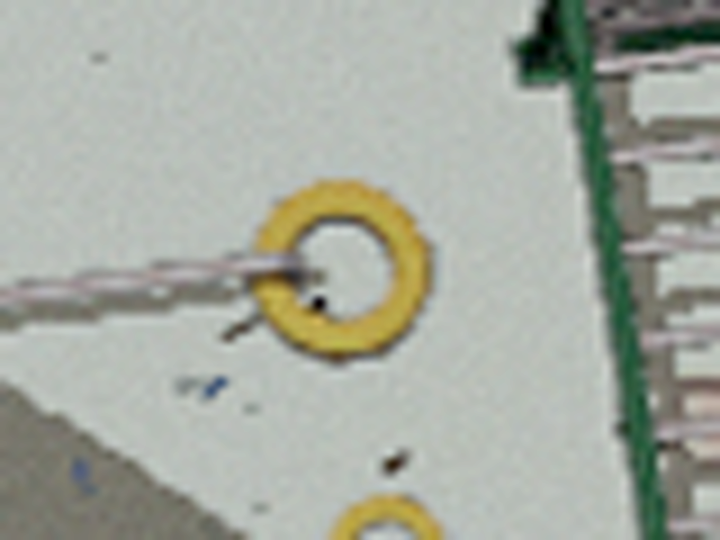

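View pics/s8.png

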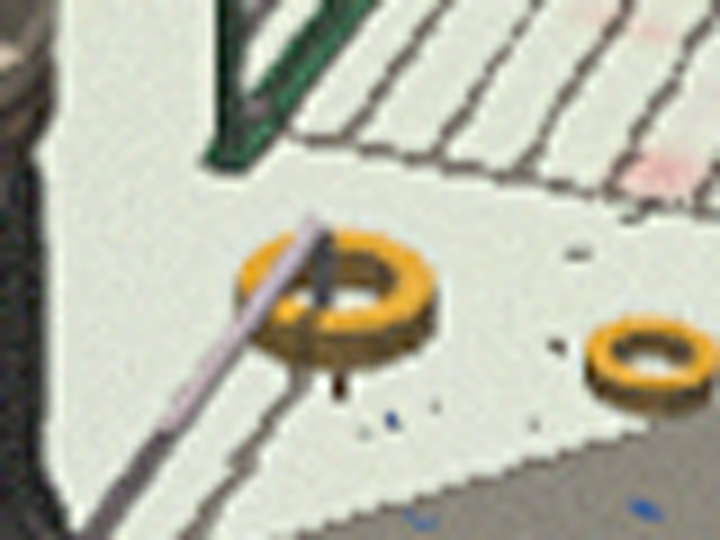

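Call:
jog_arm:
  commands:
    - [[0.001, -0.015, 0, 0, 0, 0], [0.003, -0.035, 0, 0, 0, 0], [0.003, -0.035, -0.005, 0, 0, 0], [0.003, -0.035, -0.009, 0, 0, 0], [0.003, -0.035, -0.009, 0, 0, 0], [0.003, -0.035, -0.009, 0, 0, 0]]

```text
t: 10.3
tcp_pos: [566.5, 120.7, 9.9]
ee_rot: [0.67, 0.742, 0.0, 0.0]
wrist_force: [0.5, -1.8, 2.4]
grip_width: 21.2
```

```bash
python3 shot.py 9 590 -150 10
python3 - <<'E'
from h import *
s=grab('scene'); p=proj(s,[[565,120,20]])[0].astype(int);x,y=max(p[0]-60,0),max(p[1]-50,0);print(p)
cv2.imwrite('pics/h9.png',cv2.convertScaleAbs(cv2.resize(cv2.cvtColor(s['frame'][y:y+100,x:x+130],cv2.COLOR_RGB2BGR),None,fx=5,fy=5,interpolation=cv2.INTER_CUBIC),alpha=1.4))
E
```

```text
t 10.3 tcp [566.5 120.7   9.9] xaxis deg 95.88 z [ 0.001 -0.001 -1.   ] j [ 0.24  0.76 -0.66  1.86  0.66  0.76 -0.68] F [ 0.5 -1.8  2.4] T [-0.46  0.01 -0.06] w 21.2
t9.png 251 151
s9.png 229 148
[217 246]
```

View pics/s9.png

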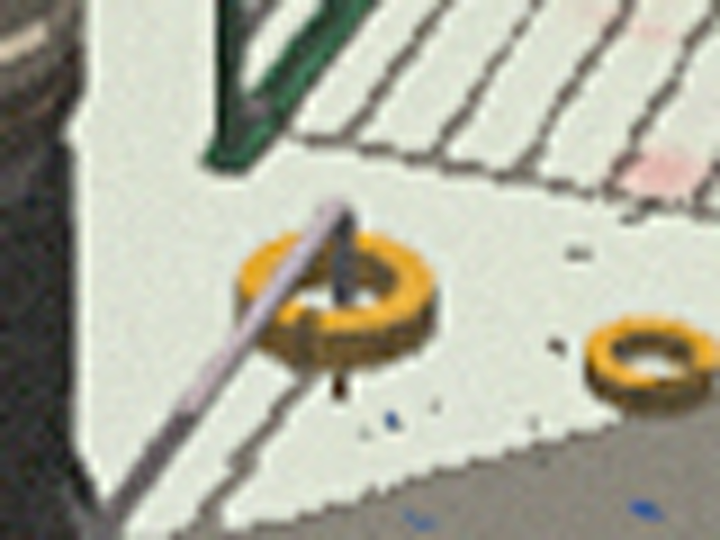

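View pics/h9.png

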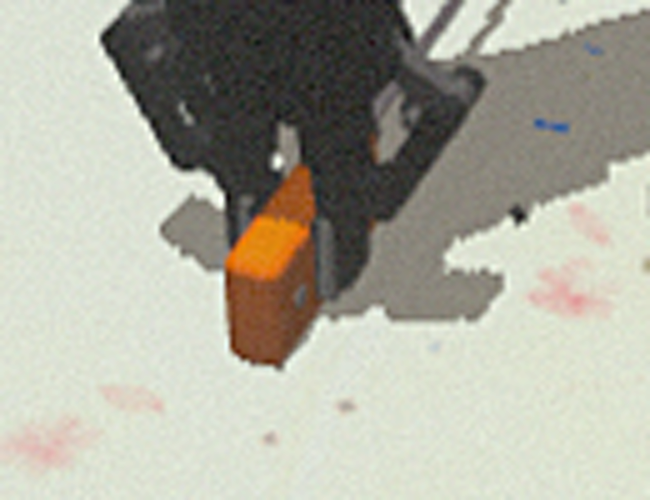

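Call:
jog_arm:
  commands:
    - [[0, 0, 0, 0, 0, 0], [0, 0, 0, 0, 0, 0], [0, 0, 0, 0, 0, 0], [0, 0, 0, 0, 0, 0], [0, 0, 0, 0, 0, 0], [0, 0, 0, 0, 0, 0], [0, 0, 0, 0, 0, 0], [0, 0, 0, 0, 0, 0]]
  gripper: 1

```text
t: 11.25
tcp_pos: [565.9, 121.5, 9.6]
ee_rot: [0.67, 0.743, 0.0, -0.0]
wrist_force: [-0.9, 0.2, 0.4]
grip_width: 85.2
```

Run:
```python
from h import *
st();s=grab('scene'); p=[217,246];x,y=max(p[0]-60,0),max(p[1]-50,0)
cv2.imwrite('pics/h10.png',cv2.convertScaleAbs(cv2.resize(cv2.cvtColor(s['frame'][y:y+100,x:x+130],cv2.COLOR_RGB2BGR),None,fx=5,fy=5,interpolation=cv2.INTER_CUBIC),alpha=1.4))
```

```text
t 11.25 tcp [565.9 121.5   9.6] xaxis deg 95.93 z [ 0.  0. -1.] j [ 0.24  0.76 -0.66  1.86  0.66  0.76 -0.68] F [-0.9  0.2  0.4] T [-0.02  0.02 -0.08] w 85.2
```

View pics/h10.png

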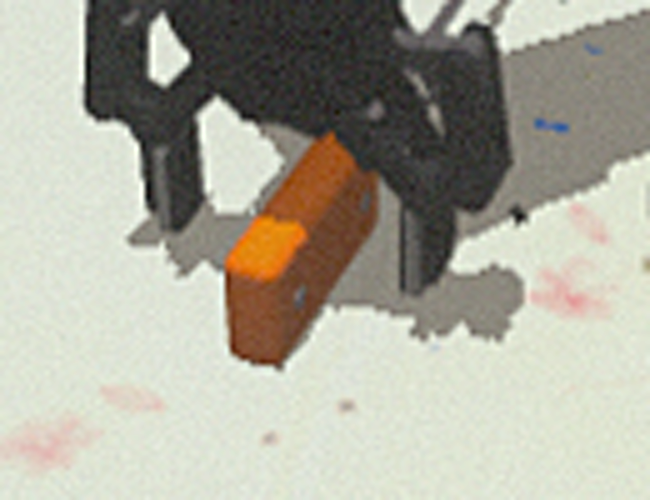

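Rod stands freely between the open fingers; lift straight up.

Call:
jog_arm:
  commands:
    - [[0, 0, 0.1, 0, 0, 0], [0, 0, 0.25, 0, 0, 0], [0, 0, 0.4, 0, 0, 0], [0, 0, 0.55, 0, 0, 0], [0, 0, 0.7, 0, 0, 0], [0, 0, 0.7, 0, 0, 0], [0, 0, 0.7, 0, 0, 0]]

```text
t: 12.0
tcp_pos: [566.6, 121.5, 220.8]
ee_rot: [0.67, 0.743, 0.001, 0.001]
wrist_force: [0.3, -0.1, -1.0]
grip_width: 85.1
```

Run:
```python
from h import *
st();s=grab('scene','s11.png');c=grab('top','t11.png')
```

```text
t 12.0 tcp [566.6 121.5 220.8] xaxis deg 95.91 z [ 0.003 -0.    -1.   ] j [ 0.4   0.49 -0.86  1.74  0.41  1.11 -0.49] F [ 0.3 -0.1 -1. ] T [ 0.02 -0.    0.09] w 85.1
```

View pics/s11.png

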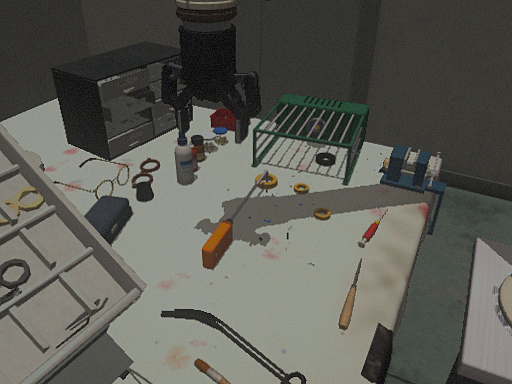

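View pics/t11.png

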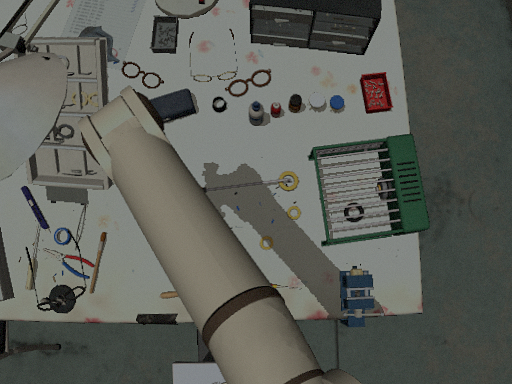

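Run:
```python
from h import *
c=grab('top');hsv=cv2.cvtColor(c['frame'],cv2.COLOR_RGB2HSV)
m=cv2.inRange(hsv,(15,90,50),(34,255,255))[165:198,270:308];ys,xs=np.nonzero(m)
P,r=cv2.minEnclosingCircle(onplane(c,np.c_[xs+270,ys+165],10)[:,:2].astype(np.float32));u=np.array([.0995,-.995])
print(P,r,'guard x',(np.array(P)-[543,-211])@u)
d=cv2.inRange(hsv,(0,0,0),(180,255,45))[198:226,340:368];ys,xs=np.nonzero(d);print('black',xs.mean()+340,ys.mean()+198)
b=cv2.imread('pics/top0.png');d=cv2.inRange(cv2.cvtColor(b,cv2.COLOR_BGR2HSV),(0,0,0),(180,255,45))[198:226,340:368];ys,xs=np.nonzero(d);print('black0',xs.mean()+340,ys.mean()+198)
st()
env.hand_in()
```

```text
(591.4791870117188, -140.08116149902344) 25.263980865478516 guard x -65.74056520080566
black 353.71317829457365 213.06976744186048
black0 353.72388059701495 212.97014925373134
t 12.15 tcp [564.8 120.9 217.9] xaxis deg 95.92 z [-0.003 -0.001 -1.   ] j [ 0.4   0.49 -0.86  1.74  0.41  1.11 -0.49] F [ 0.5  1.1 -0. ] T [-0.03 -0.05  0.02] w 85.2
the job is handed in; nothing more can be done
```

The brass ring is out of the guard and lying flat on the open table, and the rod is standing on its handle. I gripped the rod by its handle, reached it in through the open front, lowered the tip into the ring and drew the ring straight out. I then moved the tip back off the ring's edge, set the handle down, let go and raised the arm clear. The job was handed in at about 12 s.

Last checks, from the final pictures and readings:
- **Brass ring:** it measures 50 mm across, so it is the large one. Its centre is about 66 mm in front of the guard's front edge, so its near edge is about 40 mm clear.
- **Black ring:** it has not moved; its position in the picture differs by less than 0.1 pixel from the first one.
- **Rod:** it is upright on its handle. I left the hook standing free in the ring's hole instead of lifting it out.
- **Gripper:** it is open and about 220 mm up, touching nothing. It never touched the brass ring. The largest wrist force I read was about 7 N, when the fingers closed on the handle.

The two cameras differed by 2–6 mm in places when I located the ring and the tip. I corrected for this by comparing the two in the pictures before lowering the hook. No check failed.

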